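Find the thread hand of a pedal's axle cap and hold it drawn out

TASK

Two bicycle pedals stand clamped in the bench-top vise with their axle ends up, and the one on the robot's left needs its bearing looked at. Find out which way its screw cap loosens (one of the pair is reverse-threaded and nothing shows which), unscrew the cap by its splined head and draw it with its axle straight up out of the pedal. Finish still holding it in the gripper, upright and steady, with its lower end well clear above the same pedal; leave the other pedal's cap and the things on the bench where they are.

Things in the scene. Friction and masses are not known exactly. Their poses are not given: they have to be found in the camera images.
- vise: wooden bench-top vise, fixed: two jaws 370 mm long, top 67 mm above the bench, 42 mm apart, on a 155 x 370 x 15 mm board; two 72 mm handwheels on the robot's side. Origin: centre of the underside; y along the jaws to the robot's left (yaw within 20 degrees), z up. One pedal is clamped 64 to 80 mm either side of the middle; the +y one is the robot's left one
- pedal_a: one of two like-looking bicycle platform pedals fixed in the vise, on end, axle side up; either may be in either place. Black plastic, 100 mm tall, 100 mm along the jaws (y), 26 mm thick at the grip pins, round barrel 38 mm across in the middle. Origin: on the barrel's axis at its lower end, 15 mm above the bench; z up. Tread frame ends 12 mm below the barrel's mouth
- pedal_b: one of two like-looking bicycle platform pedals fixed in the vise, on end, axle side up; either may be in either place. Black plastic, 100 mm tall, 100 mm along the jaws (y), 26 mm thick at the grip pins, round barrel 38 mm across in the middle. Origin: on the barrel's axis at its lower end, 15 mm above the bench; z up. Tread frame ends 12 mm below the barrel's mouth
- mouth_a (a point): centre of the open upper end of pedal_a's barrel, on its axis, 115 mm above the bench. Coarse two-start thread inside; the pedals are mirror images, one right-, one left-handed, and it does not show. Tightening way: blocked after 3 to 8 degrees. Loosening way: easy (0.1 N m), cap rises 2 mm, lifts out freely from 70 to 100 degrees; stop at 105. Before that, pulling does not free it
- mouth_b (a point): centre of the open upper end of pedal_b's barrel, on its axis, 115 mm above the bench. Coarse two-start thread inside; the pedals are mirror images, one right-, one left-handed, and it does not show. Tightening way: blocked after 3 to 8 degrees. Loosening way: easy (0.1 N m), cap rises 2 mm, lifts out freely from 70 to 100 degrees; stop at 105. Before that, pulling does not free it
- cap_a: loose part of pedal_a: grey splined round screw cap with the axle in it, about 200 g, screwed home at the start. Head 34 mm across, 14 mm tall, standing on the barrel's mouth; thread and bearing sleeve below it (27 mm over the thread, then 16 mm) reach 44 mm down the bore. Origin: on the axis at the underside of the head; z up. Axis and mouth coincide when home
- cap_b: loose part of pedal_b: grey splined round screw cap with the axle in it, about 200 g, screwed home at the start. Head 34 mm across, 14 mm tall, standing on the barrel's mouth; thread and bearing sleeve below it (27 mm over the thread, then 16 mm) reach 44 mm down the bore. Origin: on the axis at the underside of the head; z up. Axis and mouth coincide when home
- end_a (a point): top of the bare steel axle end that sticks up from the cap, 14 mm across, 22 mm long, its top 36 mm above the underside of the cap head. The axle spins freely in its bearing: turning it does not turn the cap, only turning the head does
- end_b (a point): top of the bare steel axle end that sticks up from the cap, 14 mm across, 22 mm long, its top 36 mm above the underside of the cap head. The axle spins freely in its bearing: turning it does not turn the cap, only turning the head does
- shoe_horn: bystander: white plastic shoe horn 225 mm long, lying flat beside the vise. Origin under its middle, x along it
- door_knob: bystander: round glass door knob on a brass rose, 60 mm across, 63 mm tall, standing. Origin: centre of the underside
- key_hooks: bystander: brass-tone plate 170 x 36 mm with three key hooks, lying flat, 29 mm tall. Origin: centre of the underside, x along it
- doorstop: bystander: green silicone doorstop wedge 120 x 45 x 30 mm, lying beyond the vise. Origin: centre of the underside, x towards the thick end

How it is judged (in metres and radians):
On the way:
1. the cap of the robot's left pedal has been turned out of its thread (more than 0.9 rad) while still sitting in the pedal (((y of pedal_a in the frame of vise above 0 m and angle between the x axis of cap_a and the x axis of pedal_a, either way round above 0.9 rad and z of cap_a in the frame of pedal_a below 0.108 m) or (y of pedal_b in the frame of vise above 0 m and angle between the x axis of cap_b and the x axis of pedal_b, either way round above 0.9 rad and z of cap_b in the frame of pedal_b below 0.108 m))), for 0.1 s.
At the end, for the whole second after the job is handed in: The left pedal's cap with axle is gripped in the fingers, cap head over 50 mm above the barrel's mouth (lower end over 6 mm clear), within 80 mm sideways of its pedal's axis, upright within 17 degrees, still (under 30 mm/s), touching neither pedal nor vise (((y of pedal_a in the frame of vise above 0 m and z of cap_a in the frame of pedal_a above 0.15 m and horizontal distance between cap_a and pedal_a below 0.08 m and angle between cap_a's own z axis and vertical below 0.3 rad and linear speed of cap_a below 0.03 m/s and contact force between the fingers and cap_a above 1 N and contact force between cap_a and pedal_a below 0.2 N and contact force between cap_a and pedal_b below 0.2 N and contact force between cap_a and vise below 0.2 N) or (y of pedal_b in the frame of vise above 0 m and z of cap_b in the frame of pedal_b above 0.15 m and horizontal distance between cap_b and pedal_b below 0.08 m and angle between cap_b's own z axis and vertical below 0.3 rad and linear speed of cap_b below 0.03 m/s and contact force between the fingers and cap_b above 1 N and contact force between cap_b and pedal_a below 0.2 N and contact force between cap_b and pedal_b below 0.2 N and contact force between cap_b and vise below 0.2 N))); the arm keeps its last pose, push and grip.
It fails at once if the other pedal's cap is displaced (more than 12 mm) ((y of pedal_a in the frame of vise below 0 m and distance of cap_a from where it was at the start of the episode above 0.012 m) or (y of pedal_b in the frame of vise below 0 m and distance of cap_b from where it was at the start of the episode above 0.012 m)).
It fails at once if a bystander on the bench is moved more than 30 mm (distance of any of shoe_horn, door_knob, key_hooks, doorstop from where it was at the start of the episode above 0.03 m).
It also fails if it takes over 45 s, if anything falls off the work surface, if the arm or the gripper's body presses on something with over 40 N, if the wrist force passes 120 N, or if a joint passes its speed limit or range.

ROBOT

A 6-joint arm with a two-finger parallel gripper is mounted at the origin on the work surface. World frame = base frame: x ahead of the robot, y to its left, z up, the work surface at z = 0. Lengths are in mm, angles in rad, forces in N, time in s.
With the tool pointing down it reaches from about 325 to 850 mm from the base axis. Payload 15.5 kg.
Tool frame: the origin (TCP) lies midway between the tips of the shut fingers; the grasp point (between the pads) lies 19 mm behind it; z points along the fingers, y is the line along which they close (so a half turn about z gives the same grasp; the last joint's range is limited). The gripper opens to 91 mm and grips with 3 to 60 N. Pads are 32 mm wide; open, the fingers measure 118 mm over their backs; the gripper's body (76 mm by 178 mm) begins 60 mm behind the grasp point.
Start: joints at [1.23, 0.494, 1.345, -0, 1.302, -0.096], TCP at [152.078, 606.217, 213.915] pointing down, gripper open.
Joint ranges: [-2.91, 2.91], [-0.82, 2.16], [0.22, 2.67], [-1.22, 4.37], [0.12, 2.79], [-3.08, 3.08]. Speed limits (rad/s): [1.89, 1.89, 2.57, 3.01, 3.01, 3.01].

INTERFACE

Orientations are given as a rotation vector (axis times angle).
In Python, from bench import ctrl gives the robot as it stands.
- The arm moves only by the tool hand_motion, called after "Emit:" by a JSON object that holds its "name" and its "arguments", one argument or row to a line. Schema: {"type":"object","properties":{"increments":{"type":"object","properties":{"deltas":{"type":"array","items":{"type":"array","items":{"type":"number"},"minItems":7,"maxItems":7},"minItems":1,"maxItems":12}},"additionalProperties":false,"required":["deltas"]},"grip_n":{"type":"number"},"only":{"type":"string"},"quiet":{"type":"boolean"},"lines":{"type":"string"}},"required":["increments"],"additionalProperties":false}. increments is an object whose key "deltas" holds a list of rows, 1 to 12 of them, each of 7 numbers: the finger opening in mm, then dx, dy, dz in fractions of the full range, 1 being 1000 mm, then a rotation vector rx, ry, rz in normalised numbers (1 is 180 degrees); each row is the pose to reach, as a shift and turn from the pose commanded when the call began, along the tool's axes at that moment; what a row does not reach only later rows make up. A row lasts 1/10 s, in which the tool goes at most 50 mm and 0.15 rad, less where a joint would pass 70% of its speed; a pose out of reach is approached as far as the arm can. The fingers move at their own pace and stop on an object; grip_n is the grip in N (left out, the last holds). Time passes only in rows, so rows that do not move let the fingers close. The tool returns the time, the measured TCP pose, the force, the opening and the grip force at its end. only (a regular expression) keeps the lines of the reply that match it, lines (a string "A,B") keeps lines A to B, and quiet returns only ok. Shift and turn numbers lie between -1 and 1, and a call with a number outside is refused. Input that does not fit is refused with a message, and nothing moves.
- ctrl.get_state(): the state, without advancing time (a new reading comes with each control period).
- ctrl.snapshot(name): name is "scene" or "top" or "wrist"; returns a dict with "image" (384x512x3 uint8, blue, green, red), "fx", "fy", "cx", "cy" (pixels), "position" and "orientation" of the camera in the world. Camera axes: x right, y up, looking along -z (the intrinsics and any distortion apply to the point x, -y, -z); pixel columns grow to the right and rows downward; lengths in mm; the calibration is good to about 2 mm. A picture is of the moment at which its call begins. There is no depth.
- ctrl.sign_off(): hands the job in; it is judged then, once.
The state is a dict: "time_s": time; "joint_pos": joint angles; "qd": joint speeds; "joint_efforts": joint torques, N m; "ee_pos": TCP position; "ee_rot": TCP orientation; "force": force on the tool from outside, world axes, zero at the start; "torque": the same for the moment, N m; "finger_gap": finger opening in mm; "finger_force": force on a finger pad.
Only numpy, scipy, OpenCV 4.12 (cv2) and the standard library are available. Lean on these libraries where they do the work, as an engineer would, in place of code of your own. Each camera call takes 0.05 s, during which the arm holds its last target. There are 200 camera calls.

## Working session

There is one attempt and no reset: what is moved stays moved. The work goes in short steps, Python scripts to look and compute and a tool call to move; the robot and the scene stay as the last step left them, time stands still between calls to the robot, and variables do not carry over. Pictures are saved under pics/ and viewed, at most 10 in all, crops included, and the job is handed in when it is done.

```bash
ls; mkdir -p pics
```

Run:
```python
from bench import ctrl
import cv2,json
for n in ("scene","top"):
    s=ctrl.snapshot(n); cv2.imwrite(f"pics/{n}0.png",s["image"]); s.pop("image"); print(n,s)
print(ctrl.get_state())
```

```text
bench.py
pics
scene {'fx': 390.7336817330911, 'fy': 390.7336817330911, 'cx': 262.3525694838428, 'cy': 185.92520532766562, 'position': array([1224.62976364,  572.103863  ,  966.28881994]), 'orientation': array([0.38026574, 0.87466686, 2.14480743])}
top {'fx': 425.4345823838517, 'fy': 425.4345823838517, 'cx': 249.50444023281952, 'cy': 197.96670937737602, 'position': array([ 404.82730135,  -19.97249368, 1131.93157406]), 'orientation': array([ 0.14942461, -0.13283467, -1.57698802])}
{'time_s': 0.1, 'joint_pos': array([ 1.22951446e+00,  4.94151700e-01,  1.34605984e+00, -2.27711277e-05,
        1.30252904e+00, -9.54263919e-02]), 'qd': array([ 0.00031165, -0.00103449, -0.00108254, -0.0001635 , -0.00100562,
       -0.00071322]), 'joint_efforts': array([ 2.15910404e-03, -8.80239701e+01, -3.82549202e+01,  7.05067744e-02,
        4.82511555e-02, -9.53716312e-05]), 'ee_pos': array([151.95841938, 605.88447114, 213.38200336]), 'ee_rot': array([-3.85179629e-01, -3.11766102e+00,  1.76768946e-03]), 'force': array([ 0.13151437, -0.60602008, -0.90126158]), 'torque': array([ 0.00479605,  0.04777018, -0.016929  ]), 'finger_force': 0.0, 'finger_gap': 90.99493745263445}
```

View pics/top0.png

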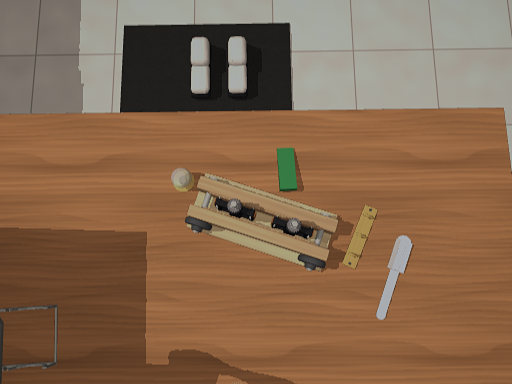

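View pics/scene0.png

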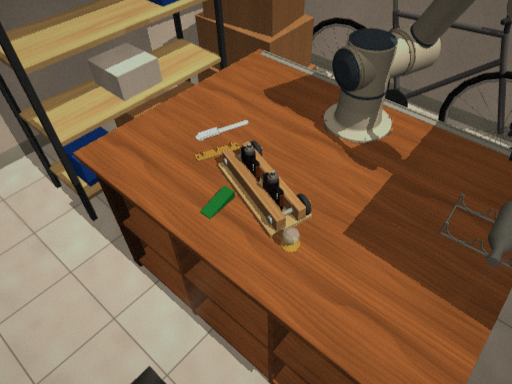

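Top view: the left cap is near (234,207) and the right cap near (293,226). The knob is at (182,180) and the doorstop at (287,170). In the scene view the left pedal's axle end is near (271,177). I'll enlarge both.

Create h.py:
```python
import numpy as np, cv2
from scipy.spatial.transform import Rotation as R
from bench import ctrl
def ray(s,u,v):
    d=R.from_rotvec(s["orientation"]).apply([(u-s["cx"])/s["fx"],-(v-s["cy"])/s["fy"],-1])
    return np.array(s["position"]),d
def at_z(s,u,v,z):
    p,d=ray(s,u,v); return p+d*(z-p[2])/d[2]
def proj(s,P):
    q=R.from_rotvec(s["orientation"]).inv().apply(np.array(P)-s["position"])
    return s["cx"]+s["fx"]*q[0]/-q[2], s["cy"]-s["fy"]*q[1]/-q[2]
def tri(rs):
    A=0;b=0
    for p,d in rs:
        d=d/np.linalg.norm(d); M=np.eye(3)-np.outer(d,d); A=A+M; b=b+M@p
    return np.linalg.solve(A,b)
```

Run:
```python
import cv2,numpy as np
a=cv2.imread("pics/top0.png")[170:270,165:345]; b=cv2.imread("pics/scene0.png")[130:260,215:320]
a=cv2.resize(a,None,fx=4,fy=4,interpolation=cv2.INTER_CUBIC); 
cv2.imwrite("pics/topc.png",a); cv2.imwrite("pics/scenec.png",cv2.resize(b,None,fx=4.6,fy=4.6,interpolation=cv2.INTER_CUBIC))
```

```text
(no output)
```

View pics/topc.png

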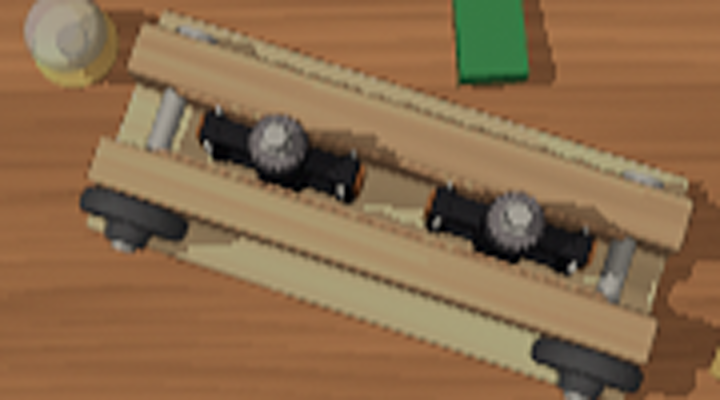

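View pics/scenec.png

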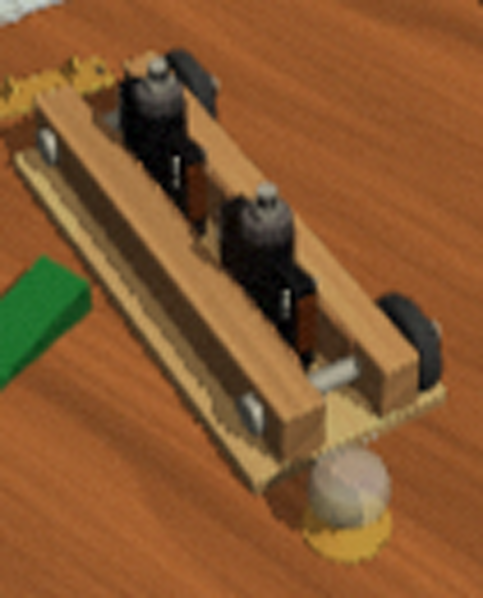

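Crop positions: left cap head at about (278,144) in the top crop. Its axle tip is at about (270,148) there and (266,190) in the scene crop. The right cap head is at (516,222), with the scene tip at (157,68). The splined head sits directly above the barrel, and the knob is clear of it.

Run:
```python
from h import *
np.set_printoptions(precision=1,suppress=True)
t=ctrl.snapshot("top"); s=ctrl.snapshot("scene")
tp=lambda x,y:((x+.5)/4-.5+165,(y+.5)/4-.5+170)
sp=lambda x,y:((x+.5)/4.6-.5+215,(y+.5)/4.6-.5+130)
for n,h,tip,st,sh in (("L",(278,144),(270,148),(266,190),(267,218)),("R",(516,222),(517,214),(157,68),(158,97))):
    print(n,"head",at_z(t,*tp(*h),125),"tip top",at_z(t,*tp(*tip),151),"scene tip",at_z(s,*sp(*st),149),"scene head", at_z(s,*sp(*sh),126),"tri",tri([ray(t,*tp(*tip)),ray(s,*sp(*st))]))
print("knob",at_z(t,*tp(68,40),40))
L=at_z(t,*tp(278,144),125);Rr=at_z(t,*tp(516,222),125)
d=L-Rr;print(np.linalg.norm(d),np.arctan2(d[1],d[0])-np.pi/2)
print(R.from_rotvec(ctrl.get_state()["ee_rot"]).as_matrix())
w=ctrl.snapshot("wrist");w.pop("image");print(w)
print(R.from_rotvec(w["orientation"]).as_matrix())
```

```text
L head [569.3  26.8 125. ] tip top [562.8  30.3 151. ] scene tip [569.3  27.3 149. ] scene head [571.   29.7 126. ] tri [565.4  28.1 146.3]
R head [ 520.8 -114.4  125. ] tip top [ 522.4 -112.7  151. ] scene tip [ 523.7 -111.2  149. ] scene head [ 527.1 -108.3  126. ] tri [ 522.6 -112.7  147.6]
knob [654.2 168.9  40. ]
149.3471404121144 -0.33125329397290804
[[-1.   0.2 -0. ]
 [ 0.2  1.  -0. ]
 [ 0.  -0.  -1. ]]
{'fx': 338.5568950797212, 'fy': 338.5568950797212, 'cx': 258.37460833201203, 'cy': 188.45365898436677, 'position': array([ 70.6, 627.1, 384.4]), 'orientation': array([-0.3, -0.2,  1.3])}
[[ 0.2 -0.9 -0.3]
 [ 1.   0.2  0.1]
 [-0.  -0.3  1. ]]
```

Careful with the scale: shifts go in shares of 1000 mm and turns go in shares of 180 degrees. That gives: -545 mm is -0.545, -459 mm is -0.459, 1.18 rad is 0.3756.

Emit:
{"name": "hand_motion", "arguments": {
  "increments": {"deltas":[[91,-0.545,-0.459,0,0,0,0.3756],[91,-0.545,-0.459,0,0,0,0.3756],[91,-0.545,-0.459,0,0,0,0.3756],[91,-0.545,-0.459,0,0,0,0.3756],[91,-0.545,-0.459,0,0,0,0.3756],[91,-0.545,-0.459,0,0,0,0.3756],[91,-0.545,-0.459,0,0,0,0.3756],[91,-0.545,-0.459,0,0,0,0.3756],[91,-0.545,-0.459,0,0,0,0.3756],[91,-0.545,-0.459,0,0,0,0.3756],[91,-0.545,-0.459,0,0,0,0.3756],[91,-0.545,-0.459,0,0,0,0.3756]]}
}}

```text
time_s: 1.45
ee_pos: [504.1, 117.7, 214.1]
ee_rot: [2.055, 2.376, 0.0]
force: [0.6, 1.0, 0.6]
finger_gap: 91.4
finger_force: 0.0
```

```bash
python3 -c "
from bench import ctrl;print(ctrl.get_state())"
```

```text
{'time_s': 1.45, 'joint_pos': array([ 1.13912664e-01,  3.42991305e-01,  1.60731412e+00,  8.74792091e-05,
        1.19098399e+00, -3.09369040e-02]), 'qd': array([-0.8771796 ,  0.24619749, -0.39864454,  0.00278768,  0.1474902 ,
       -0.87167349]), 'joint_efforts': array([  8.80652905, -75.9421277 , -30.98782182,  -0.25946586,
        -0.16531735,   2.728552  ]), 'ee_pos': array([504.07479505, 117.68779161, 214.05855477]), 'ee_rot': array([2.05481439e+00, 2.37622127e+00, 4.36889613e-04]), 'force': array([0.64468908, 1.04470998, 0.64839239]), 'torque': array([-0.06926338, -0.03633955,  0.00835825]), 'finger_force': 0.0, 'finger_gap': 91.36478551843749}
```

Emit:
{"name": "hand_motion", "arguments": {
  "increments": {"deltas":[[91,0,0,0,0,0,0],[91,0,0,0,0,0,0],[91,0,0,0,0,0,0]]}
}}

```text
time_s: 1.75
ee_pos: [502.6, 120.2, 213.8]
ee_rot: [-2.054, -2.377, 0.0]
force: [0.5, -0.7, -0.7]
finger_gap: 91.0
finger_force: 0.0
```

Add to h.py:
```python
def delta(target):
    s=ctrl.get_state(); M=R.from_rotvec(s["ee_rot"]).as_matrix()
    print("delta tool",np.round(M.T@(np.array(target)-s["ee_pos"]),1),"y ang",np.round(np.degrees(np.arctan2(M[1,1],M[0,1])),1),"q6",s["joint_pos"][5],"ee",np.round(s["ee_pos"],1),"F",np.round(s["force"],1),"T",np.round(s["torque"],2))
```

```bash
python3 -c "
from h import *; delta([569,28,213])"
```

```text
delta tool [-100.8   52.4    0.8] y ang 8.3 q6 -0.026441145900389148 ee [502.6 120.2 213.8] F [ 0.5 -0.7 -0.7] T [-0.08 -0.    0.03]
```

Converted, -101 mm is -0.101, 52 mm is 0.052.

Emit:
{"name": "hand_motion", "arguments": {
  "increments": {"deltas":[[91,-0.05,0.026,0,0,0,0],[91,-0.101,0.052,0,0,0,0],[91,-0.101,0.052,0,0,0,0],[91,-0.101,0.052,0,0,0,0]]}
}}

```text
time_s: 2.15
ee_pos: [569.7, 26.9, 213.7]
ee_rot: [-2.055, -2.376, 0.0]
force: [-1.0, 1.1, -0.1]
finger_gap: 91.0
finger_force: 0.0
```

Run:
```python
from h import *
delta([569,28,213])
w=ctrl.snapshot("wrist"); im=w["image"]
for P in ([569,28,129],[569,28,151]):
    u,v=proj(w,P); print(P,u,v); 
cv2.imwrite("pics/w1.png",im)
```

```text
delta tool [ 1.2 -0.5  0.7] y ang 8.3 q6 -0.2018495040589015 ee [569.7  26.9 213.7] F [-1.   1.1 -0.1] T [-0.07  0.07  0.05]
[569, 28, 129] 257.16984241168973 193.4448992424156
[569, 28, 151] 257.05899646503724 202.79584870384593
```

View pics/w1.png

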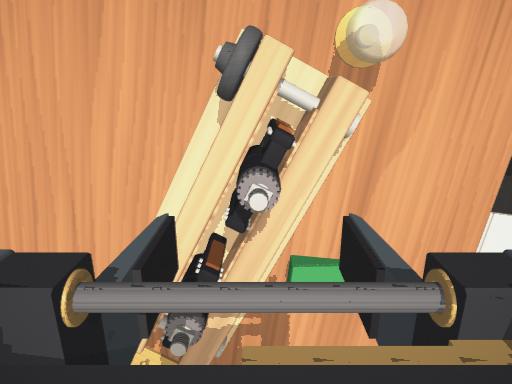

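The left cap head is at about (258,189) and its axle tip at (258.5,201), within a few mm of the prediction. The fingers straddle it clear of the jaws and knob.

Run:
```python
from h import *
w=ctrl.snapshot("wrist")
a=at_z(w,258,189,129);b=at_z(w,258.5,201,151);print(a,b)
delta([*((a+b)/2)[:2],118])
```

```text
[568.10618573  32.88651252 129.        ] [568.84395493  30.65522253 151.        ]
delta tool [ 3.   0.7 95.8] y ang 8.4 q6 -0.2009120722509315 ee [568.3  28.6 213.8] F [-0.2  0.4  0.2] T [-0.06  0.03 -0.01]
```

Converted, 96 mm is 0.096, 80 mm is 0.08.

Emit:
{"name": "hand_motion", "arguments": {
  "increments": {"deltas":[[91,0.002,0.001,0.04,0,0,0],[91,0.002,0.001,0.08,0,0,0],[91,0.002,0.001,0.096,0,0,0],[91,0.002,0.001,0.096,0,0,0]]}
}}

```text
time_s: 2.65
ee_pos: [567.4, 31.2, 116.0]
ee_rot: [-2.05, -2.376, 0.004]
force: [-0.1, -0.1, -0.1]
finger_gap: 91.1
finger_force: 0.0
```

Run:
```python
from h import *
delta([568.5,30,118])
w=ctrl.snapshot("wrist"); im=w["image"]
for P in ([568.5,30,129],[568.5,30,151]): print(P,proj(w,P))
cv2.imwrite("pics/w2.png",im)
```

```text
delta tool [-1.3  0.9 -2. ] y ang 8.4 q6 -0.19738910586196481 ee [567.4  31.2 116. ] F [-0.1 -0.1 -0.1] T [-0.06  0.08 -0.04]
[568.5, 30, 129] (np.float64(259.128947327131), np.float64(256.37994407773994))
[568.5, 30, 151] (np.float64(258.9988373783324), np.float64(279.7774948488619))
```

View pics/w2.png

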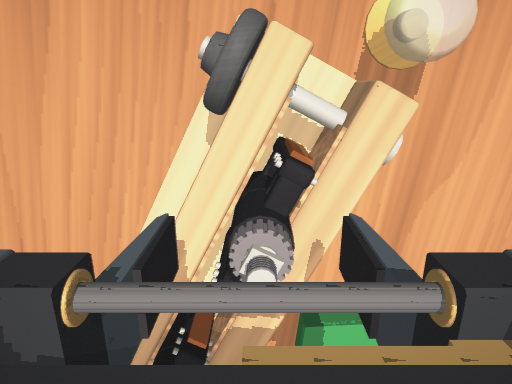

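The cap head is centred at about (261,251), right between the fingers, which are at the height of the head. Closing gently first to find the closing-axis offset.

Converted, -1 mm is -0.001.

Emit:
{"name": "hand_motion", "arguments": {
  "increments": {"deltas":[[30,0,0,-0.001,0,0,0],[30,0,0,-0.001,0,0,0],[30,0,0,-0.001,0,0,0],[30,0,0,-0.001,0,0,0],[30,0,0,-0.001,0,0,0],[30,0,0,-0.001,0,0,0],[30,0,0,-0.001,0,0,0],[30,0,0,-0.001,0,0,0]]},
  "grip_n": 15
}}

```text
time_s: 3.5
ee_pos: [569.9, 29.3, 118.9]
ee_rot: [-2.055, -2.376, 0.0]
force: [-1.0, -0.5, 0.8]
finger_gap: 33.5
finger_force: 15.0
```

```bash
python3 -c "
from h import *; delta([568.5,30,118])"
```

```text
delta tool [ 0.9 -1.2  0.9] y ang 8.3 q6 -0.1981695848431186 ee [569.9  29.3 118.9] F [-1.  -0.5  0.8] T [-0.15  0.21 -0.02]
```

Well centred in the closing axis, since force is near zero. Testing one direction.

Converted, 0.14 rad is 0.0446.

Emit:
{"name": "hand_motion", "arguments": {
  "increments": {"deltas":[[30,0,0,0,0,0,0],[30,0,0,0,0,0,0.0223],[30,0,0,0,0,0,0.0446],[30,0,0,0,0,0,0.0668],[30,0,0,0,0,0,0.0668]]},
  "grip_n": 30
}}

```text
time_s: 4.0
ee_pos: [569.9, 29.4, 118.9]
ee_rot: [2.293, 2.147, -0.0]
force: [-1.0, 0.7, 0.3]
finger_gap: 33.1
finger_force: 30.0
```

```bash
python3 -c "
from h import *
for i in range(3): delta([568.5,30,118]); ctrl.snapshot('wrist')"
```

```text
delta tool [ 0.6 -1.4  0.9] y ang -3.8 q6 0.012880806872795402 ee [569.9  29.4 118.9] F [-1.   0.7  0.3] T [-0.08  0.14  0.51]
delta tool [ 0.6 -1.4  0.9] y ang -3.6 q6 0.01021251381036595 ee [569.8  29.4 118.9] F [-1.  -0.3  0.3] T [-0.15  0.24  0.52]
delta tool [ 0.6 -1.4  0.9] y ang -3.6 q6 0.009555164675014488 ee [569.9  29.4 118.9] F [-0.3  0.7  0.7] T [-0.05  0.21  0.6 ]
```

Torque of 0.5 N m against 0.1 expected means blocked, so this is the tightening way. Turning the other way.

Converted, -0.6 rad is -0.191.

Emit:
{"name": "hand_motion", "arguments": {
  "increments": {"deltas":[[30,0,0,0,0,0,-0.0382],[30,0,0,0,0,0,-0.0764],[30,0,0,0,0,0,-0.1146],[30,0,0,0,0,0,-0.1528],[30,0,0,0,0,0,-0.191],[30,0,0,0,0,0,-0.191]]},
  "grip_n": 40
}}

```text
time_s: 4.75
ee_pos: [569.8, 29.3, 118.9]
ee_rot: [-1.551, -2.732, 0.0]
force: [-1.5, -0.6, 1.0]
finger_gap: 32.8
finger_force: 40.0
```

```bash
python3 -c "
from h import *
for i in range(3): delta([568.5,30,118]); ctrl.snapshot('wrist')"
```

```text
delta tool [ 1.3 -0.7  0.9] y ang 30.8 q6 -0.591645044951506 ee [569.8  29.3 118.9] F [-1.5 -0.6  1. ] T [-0.12  0.29  0.  ]
delta tool [ 1.2 -0.8  0.9] y ang 30.6 q6 -0.5866558283352854 ee [569.8  29.3 118.9] F [-1.7 -0.1  2.8] T [-0.2   0.38 -0.  ]
delta tool [ 1.2 -0.8  0.9] y ang 30.5 q6 -0.5852144859498053 ee [569.8  29.3 118.9] F [-2.3 -0.6  2.4] T [-0.22  0.37 -0.01]
```

Low torque, so it is loosening. Continuing while rising with the thread.

Converted, -1.5 mm is -0.0015, -1.3 mm is -0.0013, -1.2 rad is -0.382.

Emit:
{"name": "hand_motion", "arguments": {
  "increments": {"deltas":[[30,0,0,0,0,0,-0.0446],[30,0,0,-0.0003,0,0,-0.0891],[30,0,0,-0.0005,0,0,-0.1337],[30,0,0,-0.0007,0,0,-0.1783],[30,0,0,-0.0009,0,0,-0.2228],[30,0,0,-0.0011,0,0,-0.2674],[30,0,0,-0.0013,0,0,-0.3119],[30,0,0,-0.0015,0,0,-0.3565],[30,0,0,-0.0015,0,0,-0.382],[30,0,0,-0.0015,0,0,-0.382],[30,0,0,-0.0015,0,0,-0.382]]}
}}

```text
time_s: 6.0
ee_pos: [570.3, 28.7, 120.4]
ee_rot: [-0.254, 3.131, -0.002]
force: [0.8, -5.9, -1.1]
finger_gap: 32.4
finger_force: 40.0
```

```bash
python3 -c "
from h import *
for i in range(3): delta([568.5,30,118]); ctrl.snapshot('wrist')"
```

```text
delta tool [1.5 1.5 2.4] y ang 99.3 q6 -1.785840016260879 ee [570.3  28.7 120.4] F [ 0.8 -5.9 -1.1] T [-1.15 -0.12 -0.01]
delta tool [1.5 1.5 2.4] y ang 99.3 q6 -1.7856879969843622 ee [570.3  28.7 120.4] F [ 0.7 -6.1 -1.3] T [-1.16 -0.17 -0.05]
delta tool [1.5 1.5 2.4] y ang 99.3 q6 -1.7855930287906243 ee [570.3  28.7 120.4] F [ 1.6 -6.2 -0.9] T [-1.18 -0.18 -0.02]
```

Converted, -4 mm is -0.004, -2 mm is -0.002.

Emit:
{"name": "hand_motion", "arguments": {
  "increments": {"deltas":[[30,0,-0.001,0,0,0,0],[30,0,-0.001,-0.002,0,0,0],[30,0,-0.001,-0.004,0,0,0],[30,0,-0.001,-0.004,0,0,0]]}
}}

```text
time_s: 6.55
ee_pos: [570.2, 28.4, 124.7]
ee_rot: [-0.257, 3.131, -0.0]
force: [-0.9, -0.0, -1.6]
finger_gap: 32.8
finger_force: 40.0
```

```bash
python3 -c "
from h import *
for i in range(2): delta([568.5,30,118]); ctrl.snapshot('wrist')"
```

```text
delta tool [1.4 1.8 6.7] y ang 99.4 q6 -1.7894165656652263 ee [570.2  28.4 124.7] F [-0.9 -0.  -1.6] T [-0.1   0.11  0.05]
delta tool [1.4 1.8 6.6] y ang 99.4 q6 -1.7895014617077571 ee [570.1  28.5 124.6] F [ 1.1 -1.3 -1.7] T [-0.06  0.07 -0.06]
```

Free: the vertical force is just the cap's weight (about 2 N). Drawing it out.

Converted, -80 mm is -0.08, -70 mm is -0.07.

Emit:
{"name": "hand_motion", "arguments": {
  "increments": {"deltas":[[30,0,0,-0.01,0,0,0],[30,0,0,-0.02,0,0,0],[30,0,0,-0.032,0,0,0],[30,0,0,-0.044,0,0,0],[30,0,0,-0.056,0,0,0],[30,0,0,-0.07,0,0,0],[30,0,0,-0.08,0,0,0],[30,0,0,-0.08,0,0,0],[30,0,0,-0.08,0,0,0]]}
}}

```text
time_s: 7.55
ee_pos: [570.0, 28.4, 204.4]
ee_rot: [-0.258, 3.131, -0.0]
force: [0.0, -0.5, -1.4]
finger_gap: 32.9
finger_force: 40.0
```

Run:
```python
from h import *
delta([568.5,30,118])
w=ctrl.snapshot("wrist")["image"]; s=ctrl.snapshot("scene")["image"][80:250,190:370]
s=cv2.resize(s,None,fx=2.1,fy=2.1,interpolation=cv2.INTER_CUBIC); w=cv2.resize(w,(400,300))
c=np.zeros((360,800,3),np.uint8); c[:300,:400]=w; c[:357,400:778]=s
cv2.imwrite("pics/f.png",c)
```

```text
delta tool [ 1.2  1.9 86.4] y ang 99.4 q6 -1.7898592354509415 ee [570.   28.4 204.4] F [ 0.  -0.5 -1.4] T [0.   0.   0.05]
```

View pics/f.png

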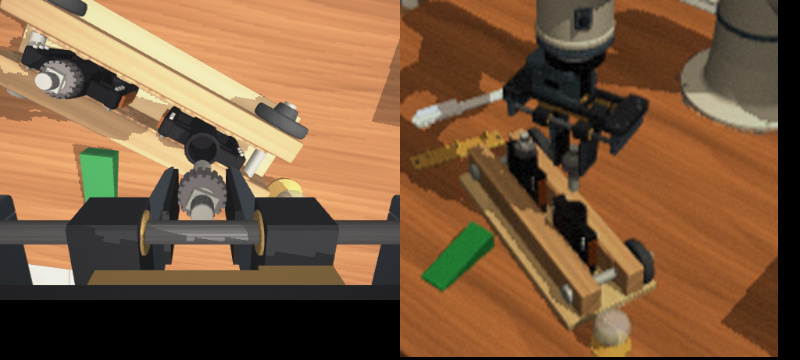

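The cap with its axle is held upright between the fingers (wrist view, about (203,190)). The empty barrel shows behind it at (203,148), and in the scene view the lower end hangs well clear above the left pedal. The right cap is still in place.

Emit:
{"name": "hand_motion", "arguments": {
  "increments": {"deltas":[[30,0,0,0,0,0,0],[30,0,0,0,0,0,0],[30,0,0,0,0,0,0],[30,0,0,0,0,0,0]]}
}}

```text
time_s: 8.05
ee_pos: [570.0, 28.4, 204.3]
ee_rot: [0.258, -3.131, -0.0]
force: [0.3, 0.7, -1.3]
finger_gap: 32.3
finger_force: 40.0
```

```bash
python3 -c "
from bench import ctrl;print(ctrl.sign_off())"
```

```text
the job is handed in; nothing more can be done
None
```

The left pedal's cap loosens counter-clockwise seen from above; it is unscrewed, drawn out with its axle, held upright about 85 mm above its pedal, and the job is handed in at about 8 s (sign-off returned no verdict).

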